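Reset the divider of a tea caddy and load it

ROBOT

A 7-joint arm with a two-finger parallel gripper is mounted at the origin on the work surface; the furniture and walls round the work are solid. World frame = base frame: x ahead of the robot, y to its left, z up, the work surface at z = 0. Lengths are in m, angles in degrees, forces in N, time in s.
With the tool pointing down it reaches from about 0.425 to 0.875 m from the base axis. Payload 4.7 kg.
Tool frame: the origin (TCP) lies between the finger pads; the fingertips stand 17 mm ahead of it and the grasp point (between the pads) lies 2 mm behind it; z points along the fingers, y is the line along which they close (so a half turn about z gives the same grasp; the last joint's range is limited). The gripper opens to 87 mm and grips with 3 to 60 N. Pads are 19 mm wide; open, the fingers measure 117 mm over their backs; the gripper's body (75 mm by 190 mm) begins 51 mm behind the grasp point.
Start: joints at [-65.942, 18.392, -4.016, 83.108, 1.295, 78.541, -3.26], TCP at [0.257, 0.597, 0.24] pointing down, gripper open.
Joint ranges: [-163.93, 163.93], [-17.29, 119.83], [-79.2, 71.16], [3.27, 140.29], [-89.18, 269.18], [5.43, 117.66], [-154.24, 154.24]. Speed limits (degrees/s): [147.25, 147.25, 180, 180, 180, 180, 180].

INTERFACE

Orientations are given as [roll, pitch, yaw] about the fixed x, y, z axes, in that order (R = Rz(yaw) Ry(pitch) Rx(roll)).
In Python, from cell import env, cams gives the robot as it stands.
- The arm moves only by the shell command python3 -m pendant 'ROWS' [FORCE]. ROWS is JSON, a list of rows, each an object of numbers: "tx", "ty", "tz": the shift along the tool's x, y, z each as a share of 0.05 m, from -1 to 1; "spin": the turn about the tool's z as a share of 4 degrees, from -1 to 1; "claw": the closure, from 0 (fully open) to 1 (shut). A call has 1 to 10 rows; each row shifts and turns the commanded pose from where the row before left it, along the tool's axes as they then stand; what a row does not reach is not made up. A row lasts 1/8 s, in which the tool goes at most 62.5 mm and 10.7 degrees, less where a joint would pass 70% of its speed; a pose out of reach is approached as far as the arm can. A call with a number of a shift or a turn outside -1 to 1 is refused whole. A call with a gripper value outside its range is refused whole. The fingers move at their own pace and stop on an object; FORCE is the grip in N (left out, the last holds). Time passes only in rows, so rows that do not move let the fingers close. It gives the time, the measured TCP pose, the force, the opening and the grip force at its end, in the units of the state.
- env.get_obs(): the state, without advancing time (a new reading comes with each control period).
- cams.read_camera(name): name is "scene" or "top" or "wrist"; returns the picture (400x640x3 uint8, red, green, blue); there is no depth.
- cams.camera_info(name): a dict with "fx", "fy", "cx", "cy" (pixels), "rvec" (rotation vector, rad) and "tvec" (3), from world to camera coordinates, as OpenCV has them. Camera axes: x right, y down, z forward; pixel columns grow to the right and rows downward; lengths in m; the calibration is good to about 2 mm. The wrist camera is an equidistant fisheye: a pixel r from the principal point sees the ray r / f radians off the axis. A picture is of the moment at which its call begins: read the wrist's pose just before it. camera_info takes no time and is no camera call; for the wrist camera it gives the pose at the moment of the call.
- env.sign_off(): hands the job in; it is judged then, once.
The state is a dict: "time_s": time; "qpos": joint angles; "joint_velocities": joint speeds; "effort": joint torques, N m; "tool_pos": TCP position; "tool_rot": TCP orientation; "force": force on the tool from outside, world axes, zero at the start; "wrist_torque": the same for the moment, N m; "grip_width": finger opening in m; "grasp_force": force on a finger pad.
Only numpy, scipy, OpenCV 4.12 (cv2) and the standard library are available. Lean on these libraries where they do the work, as an engineer would, in place of code of your own. Each camera call takes 0.05 s, during which the arm holds its last target. There are 200 camera calls.

TASK

Make room in the wooden caddy for the box of tea: swing the clamp lever on the sliding divider fully over to unlock it, slide the divider until its pointer lines up with the steel index clip on the front lip, and swing the lever fully back to lock it there. Then stand the tea box upright on the caddy floor in the bay you have opened, lowering it in rather than dropping it. Leave the timer in the other bay and everything else on the worktop where it is.

Things in the scene. Friction and masses are not known exactly. Their poses are not given: they have to be found in the camera images.
- caddy: Fixed wooden tray 300 mm long, turned up to 0.15 rad. Origin under the middle of its floor, at worktop height; own x to the back (rail side), y left along the rail, z up. Floor top 10 mm up; front lip x -75 to -65 mm, 22 high; end walls' inner faces y -140 and +140, 60 high; back beam from x +73, 40 high, rail over x +96. Bay to fill: the right one, from y -140 to the divider.
- carriage (a joint): Slide of the divider carriage along the rail, m: 0 = divider's mid plane at the caddy's own y -105 mm, growing to the left (own +y), up to 0.165. Clamped, it holds fast; unclamped it takes about 3 N to slide and stays where it is left.
- divider_top (a point): Top edge of the divider at the caddy's own x -10 mm, in the divider's mid plane, 93 mm above the worktop. The divider is an upright wooden plate 10 mm thick along the caddy's y, with a 14 mm thick rounded bead on its top 12 mm (own x -60 to +50 mm); the plate spans own x -60 to +74 mm. It can be pinched across its thickness from above and slid.
- pointer (a point): Tip of the steel pointer (6 mm wide) at the front foot of the divider, over the front lip, 29 mm up, in the divider's mid plane (the right bay ends 5 mm to the right of that plane). Axes parallel to the caddy's.
- mark (a point): Middle of the steel index clip, an upright tongue (42 mm high, upper part 7 mm wide) on the outer face of the caddy's front lip; its place along the lip varies. The divider is set when the pointer has the same caddy own y as this point; the right bay is then 122 to 146 mm wide. Axes parallel to the caddy's.
- lever (a joint): Clamp lever angle, rad: 0 = locked, leaning 35 degrees to the back (caddy's +x); 1.222 = fully unlocked, leaning 35 degrees to the front, towards the robot; firm stops at both. It swings in the upright plane across the rail, stays where it is left, clamps below about 0.6 and takes about 4 N near the tip to swing.
- lever_tip (a point): End of the clamp lever, 72 mm from its pivot. Pivot: caddy's own x +96 mm, 68 mm above the worktop, in the divider's mid plane, axis along the caddy's y. Flat steel bar 10 mm thick in the swing plane, 18 mm wide along y; black grip 13 by 22 mm on the last 36 mm. At either stop the tip is 127 mm above the worktop and 41 mm behind or before the pivot. It rides with the divider.
- tea_mid (a point): Centre of the loose dark tea box, half-way up (35 mm above its underside). 59 mm along its own x, 102 mm along its own y, 70 mm high, about 0.05 kg; it starts standing on the worktop to the right of the caddy. It fits the bay with its long side along the caddy's y.
- tea_box: The same tea box; origin at the centre of its underside.
- kitchen_timer: Round kitchen timer with a domed top, 64 mm across, 45 mm high, loose on the caddy floor in the left bay, near own y +100 mm; to be left alone. Origin at the centre of its underside.
- green_mug: Mug with a handle, 90 mm across, 92 mm high, on the worktop to the left of the caddy; to be left alone. Origin at its underside.
- sugar_tin: Round tin, 72 mm across, 94 mm high, on the worktop behind the tea box; to be left alone. Origin at its underside.
Things that resemble listed ones, but are neither listed nor needed, are in the scene too. Leave any pink look-alike of the tea_box alone.

How it is judged:
By the outcome, as a careful person would: the job done as asked, in the order asked, and still so for the second after the job is handed in, with the robot touching nothing.
It also fails if it takes over 72 s, if anything falls off the work surface, if the arm or the gripper's body presses on something with over 40 N, if the wrist force passes 120 N, or if a joint passes its speed limit or range.

## Working session

There is one attempt and no reset: what is moved stays moved. The work goes in short steps, Python scripts to look and compute and a shell command to move; the robot and the scene stay as the last step left them, time stands still between calls to the robot, and variables do not carry over. Pictures are saved under pics/ and viewed, at most 10 in all, crops included, and the job is handed in when it is done.

```bash
ls; mkdir -p pics
python3 - <<'E'
from cell import env,cams
import cv2
for n in("scene","top"):
    i=cams.camera_info(n);print(n,i)
    cv2.imwrite(f"pics/{n}0.png",cams.read_camera(n)[:,:,::-1])
print(env.get_obs())
E
```

```text
pics
scene {'fx': 461.65014776122797, 'fy': 461.65014776122797, 'cx': 318.0075367448818, 'cy': 203.85901581355478, 'rvec': array([ 1.0541921 , -2.09029534,  1.24505143]), 'tvec': array([0.31642401, 0.29199534, 1.15815184])}
top {'fx': 487.5558356054078, 'fy': 487.5558356054078, 'cx': 318.3848511787659, 'cy': 203.69437945809477, 'rvec': array([ 2.17015876, -2.10689253,  0.18219271]), 'tvec': array([-8.66392287e-04,  4.99937823e-01,  1.20970898e+00])}
{'time_s': 0.1, 'qpos': array([-65.94249535,  18.43510826,  -4.01544139,  83.16839426,
         1.29461018,  78.53996438,  -3.26068931]), 'joint_velocities': array([-0.07253499, -0.01812482, -0.00651665, -0.19394211, -0.04138598,
        0.07164286,  0.06184984]), 'effort': array([-9.97861971e-04, -4.92576849e+01, -4.06092340e-01, -3.13399279e+01,
       -6.40297076e-02,  3.95085791e-02,  8.31348711e-05]), 'tool_pos': array([0.25643881, 0.59677056, 0.23856326]), 'tool_rot': array([-1.79901742e+02,  5.08016263e-03,  1.56751252e+02]), 'force': array([ 0.6088767 , -0.56746954, -0.04935733]), 'wrist_torque': array([-0.01856736, -0.08305491, -0.03237186]), 'grasp_force': 0.0, 'grip_width': 0.08698357277790796}
```

View pics/scene0.png

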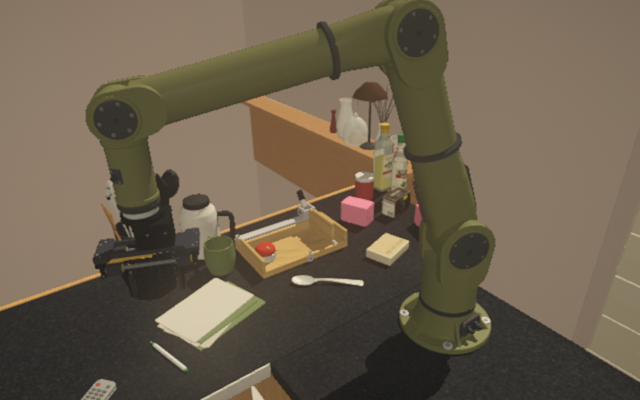

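View pics/top0.png

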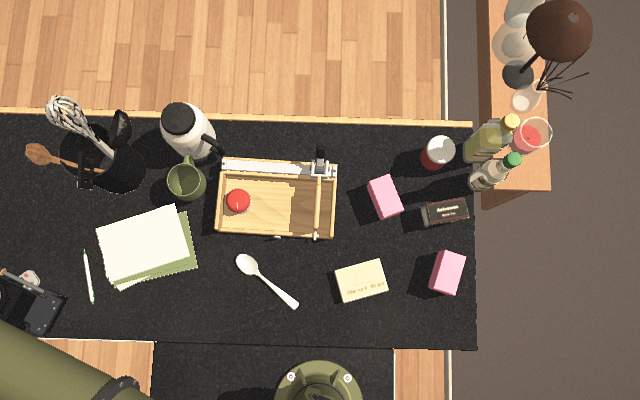

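Scene: the caddy is at top-view pixel (277,200), divider at x≈318, lever tip (320,152), timer (238,201) and clip about (277,237). Tea box candidates are the dark labelled box (445,212), pink boxes (385,197) and (447,272), and the cream box (362,281). I choose the dark one, which stands in front of the bottles to the right of the caddy. I'll check it in a close crop.

```bash
cat > h.py <<'E'
import numpy as np, cv2
from cell import env,cams
def ray(n,uv,info=None):
    i=info or cams.camera_info(n); R=cv2.Rodrigues(np.array(i["rvec"]))[0]; t=np.array(i["tvec"])
    x=(uv[0]-i["cx"])/i["fx"]; y=(uv[1]-i["cy"])/i["fy"]
    if n=="wrist":
        r=np.hypot(x,y); d=np.array([0,0,1.]) if r<1e-9 else np.array([np.sin(r)*x/r,np.sin(r)*y/r,np.cos(r)])
    else: d=np.array([x,y,1.])
    return -R.T@t, R.T@d
def onz(n,uv,z,info=None):
    c,d=ray(n,uv,info); return c+d*(z-c[2])/d[2]
def proj(n,p,info=None):
    i=info or cams.camera_info(n); R=cv2.Rodrigues(np.array(i["rvec"]))[0]; q=R@np.array(p)+np.array(i["tvec"])
    if n=="wrist":
        r=np.hypot(q[0],q[1]); th=np.arctan2(r,q[2]); s=th/max(r,1e-9)
        return np.array([i["fx"]*q[0]*s+i["cx"],i["fy"]*q[1]*s+i["cy"]])
    return np.array([i["fx"]*q[0]/q[2]+i["cx"],i["fy"]*q[1]/q[2]+i["cy"]])
E
python3 - <<'E'
from h import *
im=cv2.imread("pics/top0.png")
c=im[140:250,205:475]; c=cv2.resize(c,(800,326),interpolation=cv2.INTER_CUBIC)
s=cv2.imread("pics/scene0.png")[180:280,225:415]; s=cv2.resize(s,(513,270),interpolation=cv2.INTER_CUBIC)
o=np.zeros((596,800,3),np.uint8); o[:326]=c; o[326:,:513]=s
cv2.imwrite("pics/crop1.png",o)
E
```

```text
(no output)
```

View pics/crop1.png

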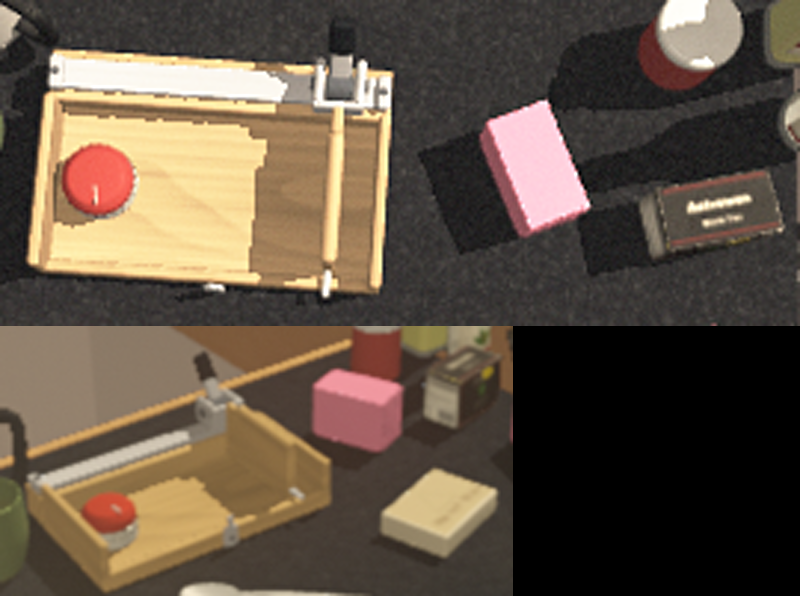

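The crop confirms the dark "Tea" box (top face centre about crop (718,212)). The clip is at crop (214,288) and the pointer at crop (326,283). The divider bead runs from (337,108) to (329,264), and the lever leans back with its tip at about (342,25).

Run:
```python
from h import *
k=270/800
def P(u,v,z): return onz("top",(205+(u+.5)*k-.5,140+(v+.5)*k-.5),z)
pts=dict(bead_b=(337,108,.093),bead_f=(329,264,.093),clip=(214,288,.042),pointer=(326,285,.029),
 wallR_b=(386,76,.06),wallR_f=(376,290,.06),wallL_b=(58,95,.06),wallL_f=(35,266,.06),tip=(342,22,.127),
 tA=(657,190,.07),tB=(772,172,.07),tC=(782,230,.07),tD=(668,254,.07),bbL=(50,55,.04),bbR=(392,75,.04))
for n,(u,v,z) in pts.items(): print(n,P(u,v,z).round(4))
# tea box top contour: min area rect of not-shadow texture
im=cv2.imread("pics/top0.png")
```

```text
bead_b [0.5604 0.0161 0.093 ]
bead_f [0.4291 0.0189 0.093 ]
clip [0.4113 0.1165 0.042 ]
pointer [0.418  0.0209 0.029 ]
wallR_b [ 0.5974 -0.0255  0.06  ]
wallR_f [ 0.4119 -0.0214  0.06  ]
wallL_b [0.5719 0.2563 0.06  ]
wallL_f [0.4237 0.2667 0.06  ]
tip [0.6252 0.0141 0.127 ]
tA [ 0.5029 -0.257   0.07  ]
tB [ 0.5214 -0.3549  0.07  ]
tC [ 0.4719 -0.3624  0.07  ]
tD [ 0.4486 -0.2658  0.07  ]
bbL [0.6122 0.2694 0.04  ]
bbR [ 0.6035 -0.0315  0.04  ]
```

```bash
python3 -m pendant '[{"ty":-0.6,"spin":-1},{"ty":-0.8,"spin":-1},{"ty":-0.8,"spin":-1},{"ty":-0.8,"spin":-1},{"ty":-0.8,"spin":-1},{"ty":-0.8,"spin":-0.4},{"tx":-0.6,"ty":-0.8},{"tx":-0.6,"ty":-0.8},{}]'
```

```text
invalid input at $[0]: expected keys tx, ty, tz, spin, claw
```

```bash
python3 -m pendant '[{"tx":0,"ty":-0.6,"tz":0,"spin":-1,"claw":0},{"tx":0,"ty":-0.8,"tz":0,"spin":-1,"claw":0},{"tx":0,"ty":-0.8,"tz":0,"spin":-1,"claw":0},{"tx":0,"ty":-0.8,"tz":0,"spin":-1,"claw":0},{"tx":0,"ty":-0.8,"tz":0,"spin":-1,"claw":0},{"tx":0,"ty":-0.8,"tz":0,"spin":-0.4,"claw":0},{"tx":-0.6,"ty":-0.8,"tz":0,"spin":0,"claw":1},{"tx":-0.6,"ty":-0.8,"tz":0,"spin":0,"claw":1},{"tx":0,"ty":0,"tz":0,"spin":0,"claw":1}]'
```

```text
time_s: 1.23
tool_pos: [0.2655, 0.2899, 0.2395]
tool_rot: [180.0, 0.0, 178.0]
force: [-0.7, 0.9, -0.0]
grip_width: 0.0648
grasp_force: 0.0
```

```bash
python3 -m pendant '[{"tx":-0.8,"ty":-0.7,"tz":0,"spin":0,"claw":1},{"tx":-0.8,"ty":-0.7,"tz":0,"spin":0,"claw":1},{"tx":-0.8,"ty":-0.7,"tz":0,"spin":0,"claw":1},{"tx":-0.8,"ty":-0.7,"tz":0,"spin":0,"claw":1},{"tx":-0.8,"ty":-0.7,"tz":0,"spin":0,"claw":1},{"tx":-0.8,"ty":-0.7,"tz":0,"spin":0,"claw":1},{"tx":0,"ty":0,"tz":0,"spin":0,"claw":1},{"tx":0,"ty":0,"tz":0,"spin":0,"claw":1}]'
python3 - <<'E'
from h import *
i=cams.camera_info("wrist"); im=cams.read_camera("wrist"); print(i, env.get_obs()["tool_pos"])
import pickle; pickle.dump(i,open("w1.pkl","wb"))
cv2.imwrite("pics/w1.png",im[:,:,::-1])
E
```

```text
time_s: 2.22
tool_pos: [0.4969, 0.0772, 0.239]
tool_rot: [180.0, -0.1, 178.4]
force: [0.2, 0.6, 0.1]
grip_width: 0.0003
grasp_force: 0.0
{'fx': 309.70691628693146, 'fy': 309.70691628693146, 'cx': 316.65766343520147, 'cy': 199.82000298818807, 'rvec': array([-2.11418328, -2.05695294, -0.25855315]), 'tvec': array([-0.09009113, -0.50877456,  0.26602331])} [0.49668838 0.07766681 0.23915255]
```

View pics/w1.png

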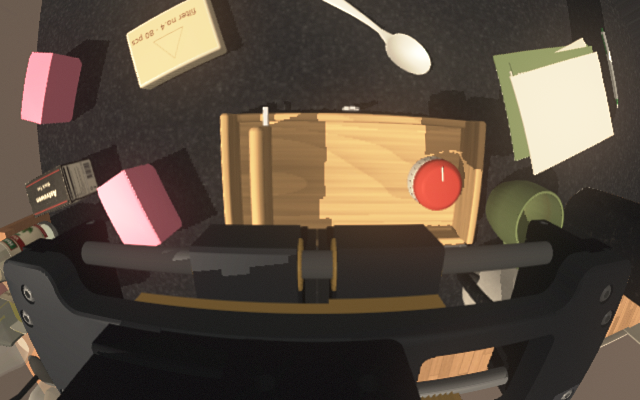

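Wrist view: pointer at (266,115), clip at (350,109), bead from (256,127) down to (258,225), and lip outer corners at about (222,114) and (484,123).

Run:
```python
from h import *
import pickle; i=pickle.load(open("w1.pkl","rb"))
P=lambda u,v,z: onz("wrist",(u,v),z,i).round(4)
for a in [(256,127,.093),(258,222,.093),(266,115,.029),(350,108,.042),(222,114,.06),(484,122,.06),(326,128,.01),(245,114,.022),(460,121,.022)]: print(a,P(*a))
im=cv2.imread("pics/w1.png")[90:240,200:350]; cv2.imwrite("pics/c2.png",cv2.resize(im,(600,600),interpolation=cv2.INTER_CUBIC))
```

```text
(256, 127, 0.093) [0.4312 0.0211 0.093 ]
(258, 222, 0.093) [0.525  0.0169 0.093 ]
(266, 115, 0.029) [0.4185 0.0207 0.029 ]
(350, 108, 0.042) [0.4141 0.1152 0.042 ]
(222, 114, 0.06) [ 0.415  -0.0222  0.06  ]
(484, 122, 0.06) [0.4254 0.27   0.06  ]
(326, 128, 0.01) [0.4365 0.0893 0.01  ]
(245, 114, 0.022) [ 0.4155 -0.0055  0.022 ]
(460, 121, 0.022) [0.4256 0.2566 0.022 ]
```

View pics/c2.png

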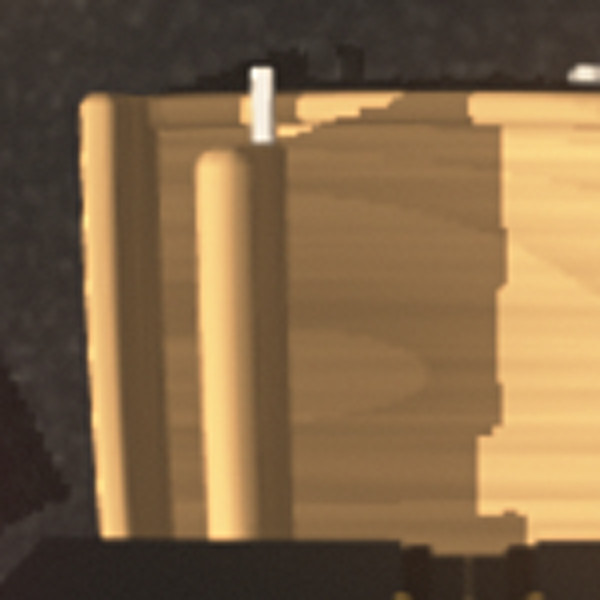

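```bash
python3 -m pendant '[{"tx":-0.84,"ty":-0.3,"tz":0,"spin":0.1,"claw":1},{"tx":-0.84,"ty":-0.3,"tz":0,"spin":0,"claw":1},{"tx":-0.84,"ty":-0.3,"tz":0,"spin":0,"claw":1},{"tx":-0.84,"ty":-0.3,"tz":0,"spin":0,"claw":1},{"tx":0,"ty":0,"tz":0,"spin":0,"claw":1},{"tx":0,"ty":0,"tz":0.76,"spin":0,"claw":1},{"tx":0,"ty":0,"tz":0.76,"spin":0,"claw":1},{"tx":0,"ty":0,"tz":0.76,"spin":0,"claw":1},{"tx":0,"ty":0,"tz":0,"spin":0,"claw":1},{"tx":0,"ty":0,"tz":0,"spin":0,"claw":1}]'
```

```text
time_s: 3.52
tool_pos: [0.6637, 0.0115, 0.1275]
tool_rot: [179.9, 0.1, 178.0]
force: [-0.6, 0.4, 1.0]
grip_width: 0.0003
grasp_force: 0.0
```

```bash
python3 -m pendant '[{"tx":0.25,"ty":0,"tz":0.06,"spin":0,"claw":1},{"tx":0.25,"ty":0,"tz":0,"spin":0,"claw":1},{"tx":0.25,"ty":0,"tz":0,"spin":0,"claw":1},{"tx":0.25,"ty":0,"tz":0,"spin":0,"claw":1},{"tx":0.25,"ty":0,"tz":0,"spin":0,"claw":1},{"tx":0.25,"ty":0,"tz":0,"spin":0,"claw":1},{"tx":0,"ty":0,"tz":0,"spin":0,"claw":1}]'; python3 -m pendant '[{"tx":0.1,"ty":0,"tz":0,"spin":0,"claw":1},{"tx":0,"ty":0,"tz":0,"spin":0,"claw":1}]'
```

```text
time_s: 4.4
tool_pos: [0.5888, 0.013, 0.1242]
tool_rot: [179.9, 0.2, 178.0]
force: [2.0, -0.2, 4.4]
grip_width: 0.0003
grasp_force: 2.0
time_s: 4.65
tool_pos: [0.5833, 0.0132, 0.1226]
tool_rot: [180.0, 0.0, 178.0]
force: [3.0, 0.9, 4.3]
grip_width: 0.0003
grasp_force: 2.4
```

```bash
python3 -m pendant '[{"tx":0.1,"ty":0,"tz":0,"spin":0,"claw":1},{"tx":0,"ty":0,"tz":0,"spin":0,"claw":1}]'
```

```text
time_s: 4.9
tool_pos: [0.5785, 0.0133, 0.1222]
tool_rot: [-180.0, 0.0, 178.0]
force: [4.0, -0.8, 0.8]
grip_width: 0.0004
grasp_force: 2.3
```

```bash
python3 -m pendant '[{"tx":0.1,"ty":0,"tz":0,"spin":0,"claw":1},{"tx":0,"ty":0,"tz":0,"spin":0,"claw":1}]';python3 -m pendant '[{"tx":0.1,"ty":0,"tz":0,"spin":0,"claw":1},{"tx":0,"ty":0,"tz":0,"spin":0,"claw":1}]'
```

```text
time_s: 5.15
tool_pos: [0.5769, 0.0134, 0.1235]
tool_rot: [-180.0, 0.5, 178.0]
force: [11.7, -0.5, -0.8]
grip_width: 0.0007
grasp_force: 4.6
time_s: 5.4
tool_pos: [0.5753, 0.0135, 0.1251]
tool_rot: [-180.0, 0.9, 177.9]
force: [17.9, -1.0, 0.5]
grip_width: 0.0006
grasp_force: 7.1
```

```bash
python3 -m pendant '[{"tx":-0.5,"ty":0,"tz":0,"spin":0,"claw":1},{"tx":0,"ty":0,"tz":-0.8,"spin":0,"claw":1},{"tx":0,"ty":0,"tz":-0.8,"spin":0,"claw":1},{"tx":0.8,"ty":0.05,"tz":0,"spin":0,"claw":0.4},{"tx":0.8,"ty":0,"tz":0,"spin":0,"claw":0.4},{"tx":0.8,"ty":0,"tz":0,"spin":0,"claw":0.4},{"tx":0,"ty":0,"tz":0,"spin":0,"claw":0.4},{"tx":0,"ty":0,"tz":0,"spin":0,"claw":0.4}]'
python3 - <<'E'
from h import *
i=cams.camera_info("wrist"); im=cams.read_camera("wrist"); print(env.get_obs()["tool_pos"])
import pickle; pickle.dump(i,open("w2.pkl","wb"))
t=cams.read_camera("top")[130:250,205:355]
a=np.zeros((600,800,3),np.uint8); a[:400,:640]=im[:,:,::-1]; a[400:,:250]=cv2.resize(t,(250,200),interpolation=cv2.INTER_CUBIC)[:,:,::-1]
s=cams.read_camera("scene")[170:270,225:365]; a[400:,260:540]=cv2.resize(s,(280,200),interpolation=cv2.INTER_CUBIC)[:,:,::-1]
cv2.imwrite("pics/w2.png",a)
E
```

```text
time_s: 6.4
tool_pos: [0.4729, 0.0196, 0.202]
tool_rot: [-180.0, -0.1, 178.0]
force: [0.4, -0.5, 1.0]
grip_width: 0.0425
grasp_force: 0.0
[0.4734731  0.01944795 0.20209561]
```

View pics/w2.png

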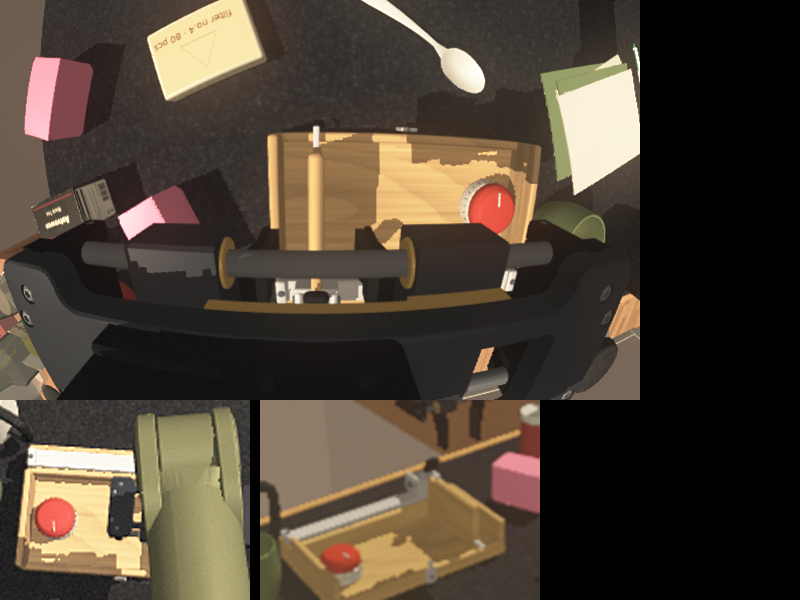

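The divider bead at (316,150–250) sits midway between the open fingers. The pointer is at (316,136) and the clip at (405,129). The black lever end at (315,298) now points to the front, so it is unlocked. Next I descend and pinch.

```bash
python3 -m pendant '[{"tx":0,"ty":0,"tz":0.75,"spin":0,"claw":0.4},{"tx":0,"ty":0,"tz":0.75,"spin":0,"claw":0.4},{"tx":0,"ty":0,"tz":0.74,"spin":0,"claw":0.4},{"tx":0,"ty":0,"tz":0,"spin":0,"claw":0.4},{"tx":0,"ty":0,"tz":0,"spin":0,"claw":1},{"tx":0,"ty":0,"tz":0,"spin":0,"claw":1},{"tx":0,"ty":0,"tz":0,"spin":0,"claw":1},{"tx":0,"ty":0,"tz":0,"spin":0,"claw":1}]' 15
python3 - <<'E'
from h import *
import pickle; i=pickle.load(open("w2.pkl","rb"))
for u,v,z in [(316,132,.029),(405,128,.042),(405,131,.022),(316,155,.093),(318,225,.093),(269,134,.06),(540,147,.06)]: print(onz("wrist",(u,v),z,i).round(4))
E
```

```text
time_s: 7.55
tool_pos: [0.474, 0.0197, 0.0912]
tool_rot: [180.0, 0.1, 178.0]
force: [-0.1, -0.4, -0.1]
grip_width: 0.02
grasp_force: 0.0
[0.4151 0.0201 0.029 ]
[0.412  0.1095 0.042 ]
[0.4157 0.1152 0.022 ]
[0.4321 0.0197 0.093 ]
[0.4926 0.0193 0.093 ]
[ 0.414  -0.0234  0.06  ]
[0.4263 0.2705 0.06  ]
```

```bash
python3 -m pendant '[{"tx":0,"ty":0,"tz":0,"spin":0,"claw":1},{"tx":0,"ty":0,"tz":0,"spin":0,"claw":1},{"tx":0,"ty":0.2,"tz":0,"spin":0,"claw":1},{"tx":0,"ty":0.2,"tz":0,"spin":0,"claw":1},{"tx":0,"ty":0.2,"tz":0,"spin":0,"claw":1},{"tx":0,"ty":0.2,"tz":0,"spin":0,"claw":1},{"tx":0,"ty":0.2,"tz":0,"spin":0,"claw":1}]'
python3 -m pendant '[{"tx":0,"ty":0.2,"tz":0,"spin":0,"claw":1},{"tx":0,"ty":0.2,"tz":0,"spin":0,"claw":1},{"tx":0,"ty":0.2,"tz":0,"spin":0,"claw":1},{"tx":0,"ty":0.1,"tz":0,"spin":0,"claw":1},{"tx":0,"ty":0,"tz":0,"spin":0,"claw":1},{"tx":0,"ty":0,"tz":0,"spin":0,"claw":1}]'
python3 - <<'E'
from h import *
i=cams.camera_info("wrist"); im=cams.read_camera("wrist"); print(env.get_obs()["tool_pos"])
import pickle; pickle.dump(i,open("w3.pkl","wb")); cv2.imwrite("pics/w3full.png",im[:,:,::-1])
cv2.imwrite("pics/w3.png",cv2.resize(im[80:180,240:400],(800,500),interpolation=cv2.INTER_CUBIC)[:,:,::-1])
print(proj("wrist",[.413,.115,.042],i))
E
```

```text
time_s: 8.43
tool_pos: [0.4756, 0.0696, 0.0909]
tool_rot: [-180.0, 0.0, 177.9]
force: [-0.4, -4.4, 5.0]
grip_width: 0.0138
grasp_force: 15.0
time_s: 9.18
tool_pos: [0.4769, 0.1057, 0.0909]
tool_rot: [179.9, 0.0, 178.0]
force: [-0.2, 1.3, 5.0]
grip_width: 0.0134
grasp_force: 15.0
[0.47691139 0.10575655 0.0909826 ]
[328.83455061 127.86201229]
```

View pics/w3.png

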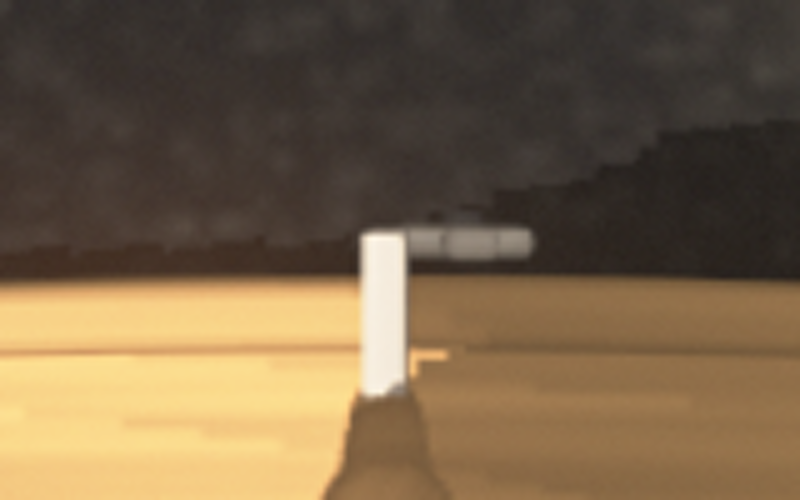

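Crop (5x, offset 240,80): pointer centre u=384, at its tip v≈235. Index tongue spans u=443–496, centre 469.5, v≈240.

Run:
```python
from h import *
import pickle; i=pickle.load(open("w3.pkl","rb"))
f=lambda u,v,z:onz("wrist",(240+(u+.5)/5-.5,80+(v+.5)/5-.5),z,i)
p=f(384,240,.029); p2=f(384,380,.029)
yd=np.array([.037,.999,0])
for z in(.042,.034): c=f(469.5,230 if z>.04 else 258,z); print(z,c.round(4),(c-p).round(4),(c-p)@yd)
print(p,p2, "L/R",f(443,240,.042),f(496,240,.042))
```

```text
0.042 [0.4117 0.1179 0.042 ] [-0.0012  0.0107  0.013 ] 0.010612529366232607
0.034 [0.4154 0.1183 0.034 ] [0.0026 0.011  0.005 ] 0.01107300426687231
[0.41285093 0.1072747  0.029     ] [0.43163213 0.10661567 0.029     ] L/R [0.4128245  0.11461107 0.042     ] [0.4129995 0.1212042 0.042    ]
```

```bash
python3 -m pendant '[{"tx":0,"ty":0.11,"tz":0,"spin":0,"claw":1},{"tx":0,"ty":0.106,"tz":0,"spin":0,"claw":1},{"tx":0,"ty":0,"tz":0,"spin":0,"claw":1},{"tx":0,"ty":0,"tz":0,"spin":0,"claw":1},{"tx":0,"ty":0,"tz":0,"spin":0,"claw":1}]'
python3 - <<'E'
from h import *
i=cams.camera_info("wrist"); im=cams.read_camera("wrist"); print(env.get_obs()["tool_pos"])
import pickle; pickle.dump(i,open("w4.pkl","wb")); cv2.imwrite("pics/w4full.png",im[:,:,::-1])
cv2.imwrite("pics/w4.png",cv2.resize(im[100:160,280:360],(800,600),interpolation=cv2.INTER_CUBIC)[:,:,::-1])
E
```

```text
time_s: 9.85
tool_pos: [0.4772, 0.1156, 0.091]
tool_rot: [180.0, 0.0, 177.9]
force: [-0.2, -1.4, 5.2]
grip_width: 0.0141
grasp_force: 15.0
[0.47724621 0.11562197 0.09096926]
```

View pics/w4.png

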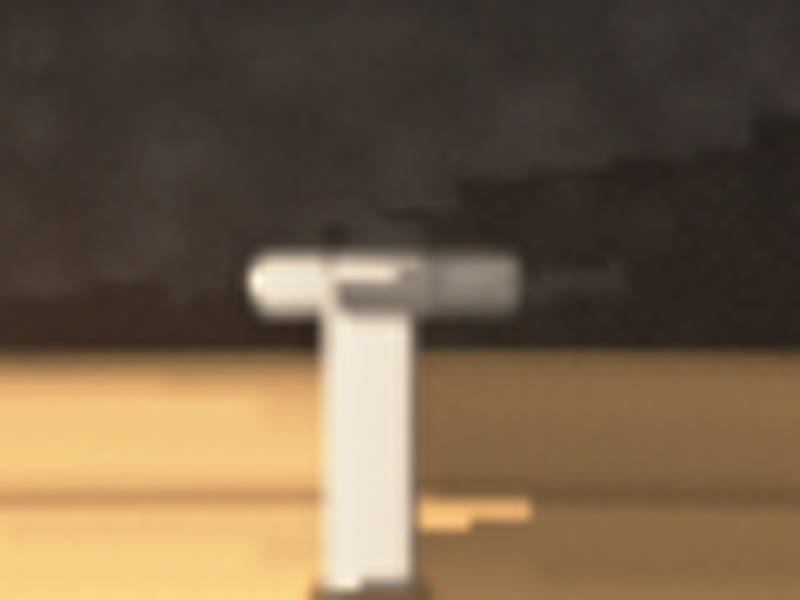

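Pointer spans u=322–414 (centre 368). The clip base spans 248–520 (centre 384) and its tongue centre is ≈380, so the pointer is about 0.9 mm short. I'll nudge it and re-measure.

```bash
python3 -m pendant '[{"tx":0,"ty":0.02,"tz":0,"spin":0,"claw":1},{"tx":0,"ty":0,"tz":0,"spin":0,"claw":1},{"tx":0,"ty":0,"tz":0,"spin":0,"claw":1}]'
python3 - <<'E'
from h import *
b=cv2.imread("pics/w4full.png"); im=cams.read_camera("wrist")[:,:,::-1]; cv2.imwrite("pics/w5full.png",im)
for n,m in(("old",b),("new",im)):
    g=m.min(axis=2).astype(int)   # blue: steel bright, wood low
    for r in (127,128,141,148):print(n,r,g[r,300:336])
E
```

```text
time_s: 10.28
tool_pos: [0.4772, 0.1159, 0.0909]
tool_rot: [-180.0, 0.0, 177.9]
force: [-1.0, -2.5, 6.7]
grip_width: 0.0138
grasp_force: 15.0
old 127 [ 49  45  46  43  74 190 211 212 211 209 209 206 190 188 195 195 195 193
 192 164 125 120 115 107 115 123 125 124 122 120 112  90  54  39  49  45]
old 128 [ 46  45  45  42  75 196 214 210 209 209 206 204 193 163 134 134 134 137
 138 129 120 118 114 105 110 118 119 117 114 113 109  88  56  45  49  46]
old 141 [127 127 128 126 127 126 122 120 120 120 119 123 170 205 217 215 214 210
 209 207 182  98  69  68  70  68  70  69  69  70  68  69  69  70  69  69]
old 148 [115 114 114 114 115 114 114 114 112 113 112 116 168 203 216 214 212 210
 210 206 180  97  66  62  60  60  62  60  61  61  61  62  62  61  61  62]
new 127 [ 47  47  44  45  84 198 213 210 211 208 206 203 179 177 194 195 196 192
 156 124 119 119 111 103 115 123 125 125 121 119 111  84  46  47  48  49]
new 128 [ 46  45  46  46  87 207 218 212 208 208 205 202 161 131 130 134 138 137
 127 119 120 118 111 103 111 118 119 117 116 112 107  83  43  45  49  46]
new 141 [127 127 127 127 127 124 121 121 121 120 119 123 169 204 217 215 213 211
 210 209 182  98  69  67  69  67  70  68  69  69  69  69  68  69  69  68]
new 148 [115 116 114 116 115 114 115 113 114 115 113 118 168 203 216 215 212 210
 210 207 182  97  66  60  60  60  60  61  61  60  61  61  60  60  63  61]
```

```bash
python3 -m pendant '[{"tx":0,"ty":0.018,"tz":0,"spin":0,"claw":1},{"tx":0,"ty":0,"tz":0,"spin":0,"claw":1},{"tx":0,"ty":0,"tz":0,"spin":0,"claw":1}]'
python3 - <<'E'
from h import *
im=cams.read_camera("wrist")[:,:,::-1]; cv2.imwrite("pics/w6full.png",im)
g=im.min(axis=2).astype(int)
for r in (126,127,128,148):print(r,g[r,300:336])
E
```

```text
time_s: 10.7
tool_pos: [0.4773, 0.1167, 0.091]
tool_rot: [-180.0, 0.0, 177.9]
force: [-1.4, -2.3, 7.1]
grip_width: 0.0135
grasp_force: 15.0
126 [ 44  43  49  85 159 182 187 187 186 184 180 164 159 167 174 170 164 147
 140 139 129 105 103 109 113 115 113 113 107  84  56  35  35  36  35  34]
127 [ 46  45  55 115 212 212 210 210 209 206 202 181 185 194 193 195 191 144
 122 122 119 107 103 117 124 124 124 122 120 109  75  39  40  48  48  45]
128 [ 45  44  55 124 223 215 211 208 206 206 202 153 131 132 135 137 136 124
 119 118 115 108  99 113 118 119 116 115 113 105  74  43  47  46  47  45]
148 [115 115 114 114 115 115 115 114 114 114 111 117 165 203 217 215 212 211
 209 179 115  84  65  60  61  58  60  60  60  60  61  60  63  61  61  59]
```

Pointer centre is ≈316.1 and clip centre ≈316.5, within about 0.3 mm. I'll release, rise, close and turn the hand a quarter turn.

```bash
python3 -m pendant '[{"tx":0,"ty":0,"tz":0,"spin":0,"claw":0.5},{"tx":0,"ty":0,"tz":0,"spin":0,"claw":0.5},{"tx":0,"ty":0,"tz":0,"spin":0,"claw":0.5},{"tx":0,"ty":0,"tz":-0.4,"spin":0,"claw":0.5},{"tx":0,"ty":0,"tz":-0.8,"spin":0,"claw":0.5},{"tx":0,"ty":0,"tz":-0.8,"spin":0,"claw":0.5},{"tx":0,"ty":0,"tz":-0.2,"spin":0,"claw":0.5},{"tx":0,"ty":0,"tz":0,"spin":0,"claw":0.5}]'
python3 - <<'E'
from h import *
i=cams.camera_info("wrist"); im=cams.read_camera("wrist")[:,:,::-1]; cv2.imwrite("pics/w7full.png",im)
import pickle; pickle.dump(i,open("w7.pkl","wb"))
u,v=proj("wrist",[.413,.117,.035],i).round().astype(int); print(u,v)
g=im.min(axis=2).astype(int)
for r in range(v-5,v+9):print(r,g[r,u-14:u+15])
E
S='{"tx":0,"ty":0,"tz":0,"spin":1,"claw":1}'; true
python3 -m pendant '[{"tx":0,"ty":0,"tz":0,"spin":1,"claw":1},{"tx":0,"ty":0,"tz":0,"spin":1,"claw":1},{"tx":0,"ty":0,"tz":0,"spin":1,"claw":1},{"tx":0,"ty":0,"tz":0,"spin":1,"claw":1},{"tx":0,"ty":0,"tz":0,"spin":1,"claw":1},{"tx":0,"ty":0,"tz":0,"spin":1,"claw":1},{"tx":0,"ty":0,"tz":0,"spin":1,"claw":1},{"tx":0,"ty":0,"tz":0,"spin":1,"claw":1},{"tx":0,"ty":0,"tz":0,"spin":1,"claw":1},{"tx":0,"ty":0,"tz":0,"spin":1,"claw":1}]'
python3 -m pendant '[{"tx":0,"ty":0,"tz":0,"spin":1,"claw":1},{"tx":0,"ty":0,"tz":0,"spin":1,"claw":1},{"tx":0,"ty":0,"tz":0,"spin":1,"claw":1},{"tx":0,"ty":0,"tz":0,"spin":1,"claw":1},{"tx":0,"ty":0,"tz":0,"spin":1,"claw":1},{"tx":0,"ty":0,"tz":0,"spin":1,"claw":1},{"tx":0,"ty":0,"tz":0,"spin":1,"claw":1},{"tx":0,"ty":0,"tz":0,"spin":1,"claw":1},{"tx":0,"ty":0,"tz":0,"spin":1,"claw":1},{"tx":0,"ty":0,"tz":0,"spin":1,"claw":1}]'
python3 -m pendant '[{"tx":0,"ty":0,"tz":0,"spin":1,"claw":1},{"tx":0,"ty":0,"tz":0,"spin":1,"claw":1},{"tx":0,"ty":0,"tz":0,"spin":0.5,"claw":1},{"tx":0,"ty":0,"tz":0,"spin":0,"claw":1}]'
```

```text
time_s: 11.75
tool_pos: [0.477, 0.1174, 0.2005]
tool_rot: [180.0, 0.0, 178.0]
force: [-0.1, 0.7, -0.7]
grip_width: 0.0431
grasp_force: 0.0
315 126
121 [51 49 48 43 44 43 47 45 45 47 46 47 46 47 49 49 48 45 43 36 36 33 33 32
 33 34 37 37 37]
122 [54 51 48 45 45 45 44 44 44 46 47 40 42 47 50 49 47 45 38 34 34 33 32 32
 35 33 35 37 37]
123 [54 52 46 47 46 44 44 51 62 61 62 56 55 61 62 65 62 56 48 44 43 44 39 35
 32 37 35 38 35]
124 [ 54  51  46  47  41  44  71 106 134 134 134 132 131 130 126 122 120 100
  83  81  82  83  78  63  43  36  35  33  36]
125 [ 47  46  45  44  43  54 121 173 195 195 192 190 189 189 185 180 176 149
 120 108 115 115 111  87  54  43  40  36  38]
126 [ 41  47  44  45  41  66 170 224 216 210 209 203 207 212 210 208 205 176
 142 129 141 139 135 100  60  49  48  46  42]
127 [ 40  47  43  35  32  63 172 221 197 191 192 196 203 205 198 195 191 169
 155 163 183 181 176 124  57  45  47  45  36]
128 [ 34  36  36  35  29  38  88 111  99  95  95 104 162 197 184 178 175 134
  91  83  94  94  93  68  38  36  35  36  34]
129 [ 33  35  33  35  34  32  35  39  37  38  34  61 156
[... 398 characters left out ...]
  64  66  67  76  87  90  92  92  91]
133 [112 109 109 109 110 109 108 107 106 105 103 106 170 216 217 213 210 160
  95  68  69  68  71  95 108 111 109 110 109]
134 [126 126 127 127 128 126 124 119 116 116 115 113 172 215 214 214 209 160
  97  70  69  70  72 102 119 119 120 121 120]
time_s: 13.05
tool_pos: [0.4759, 0.1169, 0.1985]
tool_rot: [-179.8, -0.1, 137.8]
force: [0.4, 0.1, -0.1]
grip_width: 0.0005
grasp_force: 0.0
time_s: 14.3
tool_pos: [0.4759, 0.1168, 0.1985]
tool_rot: [-179.8, 0.1, 97.8]
force: [-0.2, -0.8, 0.2]
grip_width: 0.0001
grasp_force: 0.0
time_s: 14.8
tool_pos: [0.4765, 0.117, 0.1996]
tool_rot: [-179.9, 0.1, 88.0]
force: [1.2, -0.4, 0.5]
grip_width: 0.0002
grasp_force: 0.0
```

Pointer and clip centres agree after release (both at about col 14.7 of the printout). Now the lock swing, pushing from the front.

```bash
python3 -m pendant '[{"tx":-0.04,"ty":0.66,"tz":0,"spin":0,"claw":1},{"tx":0,"ty":0,"tz":0.75,"spin":0,"claw":1},{"tx":0,"ty":0,"tz":0.75,"spin":0,"claw":1},{"tx":0,"ty":0,"tz":0,"spin":0,"claw":1},{"tx":0,"ty":0,"tz":0,"spin":0,"claw":1}]'
python3 -m pendant '[{"tx":0,"ty":0.25,"tz":0,"spin":0,"claw":1},{"tx":0,"ty":0.25,"tz":0,"spin":0,"claw":1},{"tx":0,"ty":0.25,"tz":0,"spin":0,"claw":1},{"tx":0,"ty":0.25,"tz":0,"spin":0,"claw":1},{"tx":0,"ty":0.25,"tz":0,"spin":0,"claw":1},{"tx":0,"ty":0.25,"tz":0,"spin":0,"claw":1},{"tx":0,"ty":0,"tz":0,"spin":0,"claw":1}]'
```

```text
time_s: 15.42
tool_pos: [0.5107, 0.1142, 0.1267]
tool_rot: [179.9, -0.0, 88.0]
force: [0.4, -0.4, 1.2]
grip_width: 0.0004
grasp_force: 0.0
time_s: 16.3
tool_pos: [0.5864, 0.1114, 0.1258]
tool_rot: [179.9, 0.0, 87.9]
force: [0.6, -0.4, 0.3]
grip_width: 0.0006
grasp_force: 0.1
```

```bash
python3 -m pendant '[{"tx":0,"ty":0.1,"tz":0,"spin":0,"claw":1},{"tx":0,"ty":0,"tz":0,"spin":0,"claw":1}]';python3 -m pendant '[{"tx":0,"ty":0.1,"tz":0,"spin":0,"claw":1},{"tx":0,"ty":0,"tz":0,"spin":0,"claw":1}]';python3 -m pendant '[{"tx":0,"ty":0.1,"tz":0,"spin":0,"claw":1},{"tx":0,"ty":0,"tz":0,"spin":0,"claw":1}]'
```

```text
time_s: 16.55
tool_pos: [0.5895, 0.1112, 0.1253]
tool_rot: [-179.9, 0.0, 88.0]
force: [-3.3, 1.8, 1.1]
grip_width: 0.0003
grasp_force: 2.0
time_s: 16.8
tool_pos: [0.5929, 0.1112, 0.1246]
tool_rot: [-179.7, 0.0, 88.0]
force: [-5.8, 0.1, 1.5]
grip_width: 0.0006
grasp_force: 3.5
time_s: 17.05
tool_pos: [0.5983, 0.1108, 0.1242]
tool_rot: [-179.8, 0.0, 88.0]
force: [-4.4, 0.5, -0.0]
grip_width: 0.0006
grasp_force: 1.9
```

```bash
python3 -m pendant '[{"tx":0,"ty":0.1,"tz":0,"spin":0,"claw":1},{"tx":0,"ty":0,"tz":0,"spin":0,"claw":1}]';python3 -m pendant '[{"tx":0,"ty":0.1,"tz":0,"spin":0,"claw":1},{"tx":0,"ty":0,"tz":0,"spin":0,"claw":1}]'
```

```text
time_s: 17.3
tool_pos: [0.6016, 0.1105, 0.124]
tool_rot: [-179.5, 0.1, 88.0]
force: [-8.7, 0.4, 1.4]
grip_width: 0.0003
grasp_force: 4.3
time_s: 17.55
tool_pos: [0.6024, 0.1105, 0.1238]
tool_rot: [-179.0, 0.1, 88.0]
force: [-21.6, 0.5, 10.5]
grip_width: 0.0
grasp_force: 11.5
```

```bash
python3 -m pendant '[{"tx":0,"ty":-0.5,"tz":0,"spin":0,"claw":1},{"tx":0,"ty":0,"tz":-0.9,"spin":0,"claw":1},{"tx":0,"ty":0,"tz":-0.9,"spin":0,"claw":0},{"tx":-1,"ty":-0.2,"tz":-0.4,"spin":0,"claw":0},{"tx":-1,"ty":-0.2,"tz":0,"spin":0,"claw":0},{"tx":-1,"ty":-0.2,"tz":0,"spin":0,"claw":0},{"tx":-1,"ty":-0.2,"tz":0,"spin":0,"claw":0},{"tx":-1,"ty":-0.2,"tz":0,"spin":0,"claw":0},{"tx":-1,"ty":-0.2,"tz":0,"spin":0,"claw":0},{"tx":-1,"ty":-0.2,"tz":0,"spin":0,"claw":0}]'
python3 -m pendant '[{"tx":-1,"ty":-0.2,"tz":0,"spin":0,"claw":0},{"tx":-0.4,"ty":0,"tz":0,"spin":-1,"claw":0},{"tx":0,"ty":0,"tz":0,"spin":-1,"claw":0},{"tx":0,"ty":0,"tz":0,"spin":-1,"claw":0},{"tx":0,"ty":0,"tz":0,"spin":0,"claw":0},{"tx":0,"ty":0,"tz":0,"spin":0,"claw":0}]'
python3 - <<'E'
from h import *
import pickle
i=cams.camera_info("wrist"); im=cams.read_camera("wrist")[:,:,::-1]; pickle.dump(i,open("w8.pkl","wb"))
t=cams.read_camera("top")[:,:,::-1]; cv2.imwrite("pics/t8full.png",t); cv2.imwrite("pics/w8full.png",im)
a=np.zeros((600,640,3),np.uint8); a[:400]=im; a[400:,:]=cv2.resize(t[130:250,205:475],(640,284),interpolation=cv2.INTER_CUBIC)[:200]
a[400:]=cv2.resize(t[140:244,200:475],(640,242))[:200]
cv2.imwrite("pics/w8.png",a)
E
```

```text
time_s: 18.8
tool_pos: [0.5029, -0.2386, 0.2363]
tool_rot: [179.8, 0.1, 87.9]
force: [0.2, 0.3, 0.0]
grip_width: 0.0727
grasp_force: 0.0
time_s: 19.55
tool_pos: [0.4902, -0.3061, 0.2358]
tool_rot: [179.9, 0.1, 99.9]
force: [0.2, -0.4, -0.2]
grip_width: 0.0869
grasp_force: 0.0
```

View pics/w8.png

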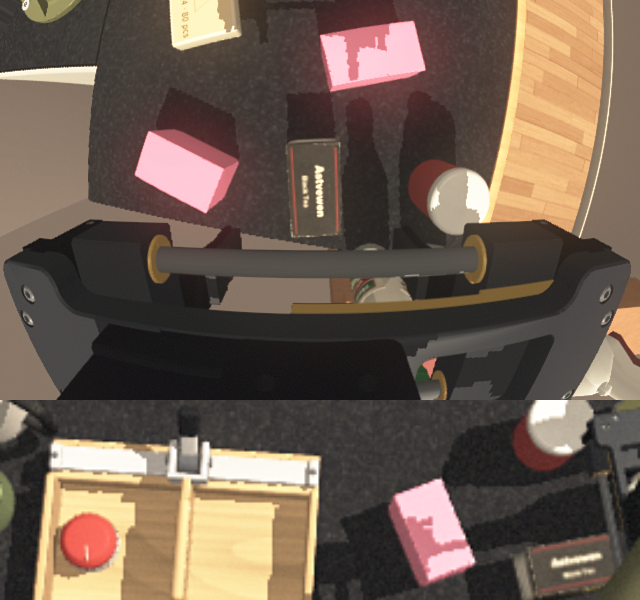

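The lever now leans back (black tip at (188,415) in the inset), so it is locked. The tea box top corners are at wrist pixels (288,143), (339,139), (342,233) and (293,236). The sugar tin and a bottle (370,265) are behind it.

Run:
```python
from h import *
import pickle; i=pickle.load(open("w8.pkl","rb"))
c=np.array([onz("wrist",p,.07,i) for p in [(288,143),(339,139),(342,233),(293,236)]])
print(c.round(4),c.mean(0)); 
for a,b in((0,1),(3,2),(0,3),(1,2)):
    d=c[b]-c[a]; print(np.linalg.norm(d).round(4),np.degrees(np.arctan2(d[1],d[0])).round(1))
o=env.get_obs(); y=np.radians(o["tool_rot"][2]); R=np.array([[np.cos(y),np.sin(y)],[np.sin(y),-np.cos(y)]])
print(o["tool_pos"], "tool shift/.05",R.T@(c.mean(0)-o["tool_pos"])[:2]/.05)
# bottle base: in the top view and tin
print(onz("top",(478,187),0),onz("top",(512,160),.25))
```

```text
[[ 0.454  -0.2659  0.07  ]
 [ 0.5036 -0.2532  0.07  ]
 [ 0.5255 -0.3506  0.07  ]
 [ 0.4742 -0.363   0.07  ]] [ 0.48934954 -0.30816507  0.07      ]
0.0512 14.3
0.0528 13.6
0.0992 -78.2
0.0998 -77.3
[ 0.4901441  -0.30574811  0.2357048 ] tool shift/.05 [-0.04488157 -0.02397615]
[ 0.56466931 -0.41144477  0.        ] [ 0.57398944 -0.40257584  0.25      ]
```

```bash
python3 -m pendant '[{"tx":-0.05,"ty":-0.02,"tz":0.87,"spin":-0.55,"claw":0},{"tx":0,"ty":0,"tz":0.87,"spin":0,"claw":0},{"tx":0,"ty":0,"tz":0.87,"spin":0,"claw":0},{"tx":0,"ty":0,"tz":0.86,"spin":0,"claw":0},{"tx":0,"ty":0,"tz":0,"spin":0,"claw":0},{"tx":0,"ty":0,"tz":0,"spin":0,"claw":0.5},{"tx":0,"ty":0,"tz":0,"spin":0,"claw":0.5},{"tx":0,"ty":0,"tz":0,"spin":0,"claw":0.5},{"tx":0,"ty":0,"tz":0,"spin":0,"claw":0.5},{"tx":0,"ty":0,"tz":0,"spin":0,"claw":0.5}]' 10
```

```text
time_s: 20.9
tool_pos: [0.49, -0.3084, 0.0631]
tool_rot: [179.9, 0.0, 102.2]
force: [-0.7, 1.1, 5.7]
grip_width: 0.0598
grasp_force: 10.0
```

```bash
python3 -m pendant '[{"tx":0,"ty":0,"tz":-0.5,"spin":0,"claw":0.5},{"tx":0,"ty":0,"tz":-0.7,"spin":0,"claw":0.5},{"tx":0,"ty":0,"tz":-0.7,"spin":0.9,"claw":0.5},{"tx":0,"ty":0,"tz":-0.7,"spin":0.9,"claw":0.5},{"tx":0,"ty":0,"tz":-0.5,"spin":0.9,"claw":0.5},{"tx":0,"ty":0,"tz":0,"spin":0.87,"claw":0.5},{"tx":0,"ty":0,"tz":0,"spin":0,"claw":0.5}]'
python3 -m pendant '[{"tx":0.5,"ty":0,"tz":0,"spin":0,"claw":0.5},{"tx":0.9,"ty":0,"tz":0,"spin":0,"claw":0.5},{"tx":0.9,"ty":0,"tz":0,"spin":0,"claw":0.5},{"tx":0.9,"ty":0,"tz":0,"spin":0,"claw":0.5},{"tx":0.9,"ty":0,"tz":0,"spin":0,"claw":0.5},{"tx":0.9,"ty":0,"tz":0,"spin":0,"claw":0.5},{"tx":0.9,"ty":0,"tz":0,"spin":0,"claw":0.5},{"tx":0.9,"ty":0,"tz":0,"spin":0,"claw":0.5},{"tx":0.3,"ty":0,"tz":0,"spin":0,"claw":0.5},{"tx":0,"ty":0,"tz":0,"spin":0,"claw":0.5}]'
python3 - <<'E'
from h import *
import pickle
o=env.get_obs();i=cams.camera_info("wrist"); im=cams.read_camera("wrist")[:,:,::-1]; pickle.dump(i,open("w9.pkl","wb"))
t=cams.read_camera("top")[:,:,::-1]
a=np.zeros((600,640,3),np.uint8); a[:400]=im
a[400:]=cv2.resize(t[140:244,200:475],(640,242))[:200]
cv2.imwrite("pics/w9.png",a); print(o["tool_pos"],o["tool_rot"],o["grip_width"])
E
```

```text
time_s: 21.78
tool_pos: [0.4893, -0.308, 0.217]
tool_rot: [180.0, -0.0, 87.9]
force: [0.5, 0.3, -0.7]
grip_width: 0.0593
grasp_force: 10.0
time_s: 23.02
tool_pos: [0.5023, 0.047, 0.2166]
tool_rot: [-180.0, 0.1, 88.0]
force: [0.7, 0.0, -0.1]
grip_width: 0.0594
grasp_force: 10.0
[0.50227194 0.04696456 0.2165537 ] [-1.79951416e+02  5.20946080e-02  8.80147524e+01] 0.05940798137580308
```

View pics/w9.png

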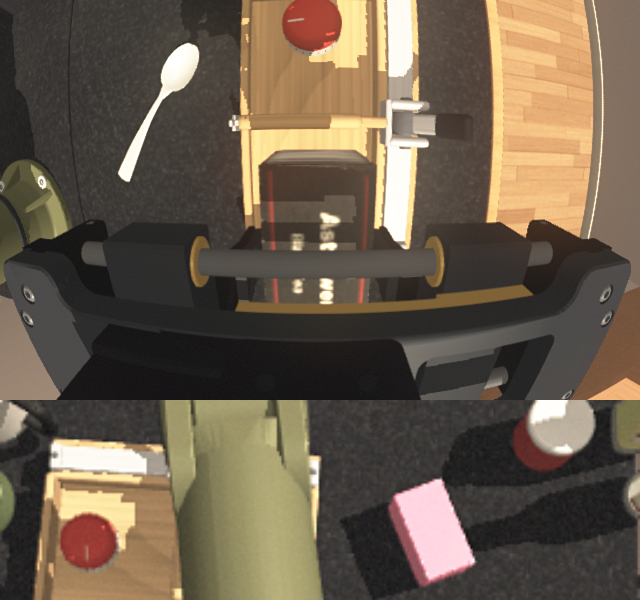

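View: the box is held between the fingers. Its leading top edge is at v≈165 and bottom edge at v≈151. The divider bead is at v≈122, the pointer and clip at (235,123), and the lever points back (black tip at (455,127)).

Run:
```python
from h import *
import pickle; i=pickle.load(open("w9.pkl","rb"))
f=lambda u,v,z:onz("wrist",(u,v),z,i).round(4)
print("box lead top",f(262,166,.2235),f(373,166,.2235),"lead bottom",f(270,151,.1535),f(360,151,.1535))
print("bead",f(300,122,.093),f(260,122,.093),"divider foot?",f(250,131,.08))
print("pointer",f(234,125,.029),"clip",f(234,122,.042),"lip outer",f(241,100,.022),f(244,200,.022),"beam inner",f(380,100,.04))
```

```text
box lead top [0.479  0.0954 0.2235] [0.5293 0.0937 0.2235] lead bottom [0.4722 0.0957 0.1535] [0.533  0.0936 0.1535]
bead [0.4901 0.1143 0.093 ] [0.4553 0.1162 0.093 ] divider foot? [0.4431 0.1086 0.08  ]
pointer [0.4144 0.1153 0.029 ] clip [0.4181 0.1185 0.042 ] lip outer [0.422  0.1427 0.022 ] [0.4175 0.029  0.022 ] beam inner [0.5708 0.1356 0.04  ]
```

```bash
python3 -m pendant '[{"tx":0.04,"ty":-0.14,"tz":0,"spin":0,"claw":0.5},{"tx":0,"ty":0,"tz":0.6,"spin":0,"claw":0.5},{"tx":0,"ty":0,"tz":0.6,"spin":0,"claw":0.5},{"tx":0,"ty":0,"tz":0.5,"spin":0,"claw":0.5},{"tx":0,"ty":0,"tz":0.4,"spin":0,"claw":0.5},{"tx":0,"ty":0,"tz":0.3,"spin":0,"claw":0.5},{"tx":0,"ty":0,"tz":0.2,"spin":0,"claw":0.5},{"tx":0,"ty":0,"tz":0.1,"spin":0,"claw":0.5},{"tx":0,"ty":0,"tz":0,"spin":0,"claw":0.5}]'
python3 -m pendant '[{"tx":0,"ty":0,"tz":0.06,"spin":0,"claw":0.5},{"tx":0,"ty":0,"tz":0.05,"spin":0,"claw":0.5},{"tx":0,"ty":0,"tz":0,"spin":0,"claw":0.5},{"tx":0,"ty":0,"tz":0,"spin":0,"claw":0.5}]'
```

```text
time_s: 24.25
tool_pos: [0.4958, 0.0488, 0.0822]
tool_rot: [180.0, -0.0, 87.9]
force: [0.4, 0.5, 0.1]
grip_width: 0.059
grasp_force: 10.0
time_s: 24.75
tool_pos: [0.4957, 0.0489, 0.0767]
tool_rot: [180.0, -0.0, 87.9]
force: [0.4, -0.2, -0.4]
grip_width: 0.0596
grasp_force: 10.0
```

```bash
python3 -m pendant '[{"tx":0,"ty":0,"tz":0.04,"spin":0,"claw":0.5},{"tx":0,"ty":0,"tz":0,"spin":0,"claw":0.5},{"tx":0,"ty":0,"tz":0,"spin":0,"claw":0.5}]';python3 -m pendant '[{"tx":0,"ty":0,"tz":0.03,"spin":0,"claw":0.5},{"tx":0,"ty":0,"tz":0,"spin":0,"claw":0.5},{"tx":0,"ty":0,"tz":0,"spin":0,"claw":0.5}]'
```

```text
time_s: 25.12
tool_pos: [0.4957, 0.0488, 0.0746]
tool_rot: [180.0, -0.0, 87.9]
force: [0.3, 0.6, -0.8]
grip_width: 0.0594
grasp_force: 10.0
time_s: 25.5
tool_pos: [0.4958, 0.0489, 0.0731]
tool_rot: [180.0, -0.0, 87.9]
force: [0.7, -0.6, 1.2]
grip_width: 0.0593
grasp_force: 10.0
```

```bash
python3 -m pendant '[{"tx":0,"ty":0,"tz":0.02,"spin":0,"claw":0.5},{"tx":0,"ty":0,"tz":0,"spin":0,"claw":0.5},{"tx":0,"ty":0,"tz":0,"spin":0,"claw":0.5}]'
```

```text
time_s: 25.88
tool_pos: [0.4957, 0.0489, 0.073]
tool_rot: [-180.0, -0.0, 87.9]
force: [-1.8, -0.8, 9.2]
grip_width: 0.0594
grasp_force: 10.0
```

The box touches the floor (9 N). Opening and rising straight up.

```bash
python3 -m pendant '[{"tx":0,"ty":0,"tz":-0.01,"spin":0,"claw":0.1},{"tx":0,"ty":0,"tz":0,"spin":0,"claw":0.1},{"tx":0,"ty":0,"tz":0,"spin":0,"claw":0.1},{"tx":0,"ty":0,"tz":-0.3,"spin":0,"claw":0.1},{"tx":0,"ty":0,"tz":-0.7,"spin":0,"claw":0.1},{"tx":0,"ty":0,"tz":-0.9,"spin":0,"claw":0.1},{"tx":0,"ty":0,"tz":-0.9,"spin":0,"claw":0.1},{"tx":0,"ty":0,"tz":-0.6,"spin":0,"claw":0.1},{"tx":-0.9,"ty":0,"tz":0,"spin":0,"claw":0.1},{"tx":-0.9,"ty":0,"tz":0,"spin":0,"claw":0.1}]'
python3 -m pendant '[{"tx":-0.9,"ty":0,"tz":0,"spin":0,"claw":0.1},{"tx":-0.9,"ty":0,"tz":0,"spin":0,"claw":0.1},{"tx":0,"ty":0,"tz":0,"spin":0,"claw":0.1},{"tx":0,"ty":0,"tz":0,"spin":0,"claw":0.1},{"tx":0,"ty":0,"tz":0,"spin":0,"claw":0.1}]'
python3 - <<'E'
from h import *
import pickle
i=cams.camera_info("wrist"); im=cams.read_camera("wrist")[:,:,::-1]; cv2.imwrite("pics/w10.png",im); pickle.dump(i,open("w10.pkl","wb"))
# rectify the wrist view onto horizontal planes, world grid in mm, and find the dark tea top / bead / pointer
def rect(z,x0,x1,y0,y1):
    xs=np.arange(x0,x1,.001); ys=np.arange(y0,y1,.001)
    m=np.array([[proj("wrist",[x,y,z],i) for y in ys] for x in xs],np.float32)
    return cv2.remap(im,m[:,:,0],m[:,:,1],cv2.INTER_LINEAR)
r=rect(.08,.40,.60,-.04,.14); g=r.max(axis=2)
m=(g<75).astype(np.uint8); m=cv2.morphologyEx(m,cv2.MORPH_CLOSE,np.ones((9,9))); n,l,s,c=cv2.connectedComponentsWithStats(m)
for k in range(1,n):
    if s[k,4]>800:
        q=cv2.minAreaRect(np.argwhere(l==k).astype(np.float32)); print("dark",(.40+q[0][0]/1000,-.04+q[0][1]/1000),q[1],q[2],s[k,4])
print("proj pointer",proj("wrist",[.4144,.1165,.029],i))
w=rect(.03,.395,.425,.09,.145).min(axis=2)
for a in range(0,30,3): print(.395+a/1000,w[a,::2])
E
```

```text
time_s: 27.12
tool_pos: [0.4927, -0.042, 0.2442]
tool_rot: [179.9, -0.0, 88.0]
force: [-0.3, -0.8, -0.1]
grip_width: 0.0786
grasp_force: 0.0
time_s: 27.75
tool_pos: [0.4892, -0.1296, 0.2428]
tool_rot: [180.0, -0.0, 88.0]
force: [0.2, -0.3, 0.0]
grip_width: 0.0781
grasp_force: 0.0
dark (0.49950000000000006, 0.049999999999999996) (180.0, 199.0) 90.0 18171
proj pointer [247.42804175 -16.41068255]
0.395 [36 37 37 27  0  0  0  0  0  0  0  0  0  0  0  0  0  0  0  0  0  0  0  0
  0  0  0  0]
0.398 [38 37 34 15  0  0  0  0  0  0  0  0  0  0  0  0  0  0  0  0  0  0  0  0
  0  0  0  0]
0.401 [40 35 36  3  0  0  0  0  0  0  0  0  0  0  0  0  0  0  0  0  0  0  0  0
  0  0  0  0]
0.404 [38 35 36  0  0  0  0  0  0  0  0  0  0  0  0  0  0  0  0  0  0  0  0  0
  0  0  0  0]
0.40700000000000003 [37 35 34  0  0  0  0  0  0  0  0  0  0  0  0  0  0  0  0  0  0  0  0  0
  0  0  0  0]
0.41000000000000003 [40 37 22  0  0  0  0  0  0  0  0  0  0  0  0  0  0  0  0  0  0  0  0  0
  0  0  0  0]
0.41300000000000003 [40 36 10  0  0  0  0  0  0  0  0  0  0  0  0  0  0  0  0  0  0  0  0  0
  0  0  0  0]
0.41600000000000004 [40 36  0  0  0  0  0  0  0  0  0  0  0  0  0  0  0  0  0  0  0  0  0  0
  0  0  0  0]
0.41900000000000004 [36 33  0  0  0  0  0  0  0  0  0  0  0  0  0  0  0  0  0  0  0  0  0  0
  0  0  0  0]
0.42200000000000004 [82 71  0  0  0  0  0  0  0  0  0  0  0  0  0  0  0  0  0  0  0  0  0  0
  0  0  0  0]
```

Run:
```python
from h import *
im=cams.read_camera("top")[:,:,::-1]; cv2.imwrite("pics/t10.png",im)
def rect(z,x0,x1,y0,y1):
    xs=np.arange(x0,x1,.001); ys=np.arange(y0,y1,.001)
    m=np.array([[proj("top",[x,y,z]) for y in ys] for x in xs],np.float32)
    return cv2.remap(im,m[:,:,0],m[:,:,1],cv2.INTER_LINEAR)
r=rect(.08,.40,.60,-.04,.14)
hsv=cv2.cvtColor(r,cv2.COLOR_BGR2HSV)
g=r.max(axis=2)
for a in range(0,200,8): print("%.3f"%(.40+a/1000),g[a,::6])
w=rect(.03,.400,.425,.10,.135).min(axis=2)
for a in range(0,25,3): print("ptr %.3f"%(.4+a/1000),w[a,::1])
L=rect(.127,.60,.66,.08,.14).max(axis=2)
print("lever tip dark px y-range at x:")
for a in range(0,60,6): print("%.3f"%(.6+a/1000),L[a,::3])
```

```text
Traceback (most recent call last):
  File "h.py", line 13, in proj
    i=info or cams.camera_info(n); R=cv2.Rodrigues(np.array(i["rvec"]))[0]; q=R@np.array(p)+np.array(i["tvec"])
              ~~~~~~~~~~~~~~~~^^^
ValueError: time passes only in moves, steps and waits
```

Run:
```python
from h import *
I=cams.camera_info("top"); im=cv2.imread("pics/t10.png")
def rect(z,x0,x1,y0,y1):
    xs=np.arange(x0,x1,.001); ys=np.arange(y0,y1,.001)
    m=np.array([[proj("top",[x,y,z],I) for y in ys] for x in xs],np.float32)
    return cv2.remap(im,m[:,:,0],m[:,:,1],cv2.INTER_LINEAR)
g=rect(.08,.40,.60,-.04,.14).max(axis=2)
for a in range(0,200,8): print("%.3f"%(.40+a/1000),g[a,::6])
w=rect(.03,.400,.425,.10,.135).min(axis=2)
for a in range(0,25,3): print("ptr %.3f"%(.4+a/1000),w[a])
L=rect(.127,.60,.66,.08,.14).max(axis=2)
for a in range(0,60,6): print("lev %.3f"%(.6+a/1000),L[a,::3])
```

```text
0.400 [61 61 59 60 58 65 63 60 50 36 29 30 52 65 61 57 56 61 56 64 35 33 58 42
 31 33 32 38 33 35 33]
0.408 [ 59  56  64 114 111 104 110  98  84  85  79  77  76  68  61  56  47  46
  45  50  35  35  34  31  45 148 148 110  28  31  33]
0.416 [ 56  55  58 251 211 152 167 168 168 255 255 254 254 254 254 254 255 255
 171 251 236 177 178 175 169 151 184 160 160 163 164]
0.424 [ 57  67  49 255 212 171 172 171 172 172 160 254 253 253 254 254 254 255
 255 177 184 251 223 162 161 162 168 148 149 148 143]
0.432 [ 62  60  52 255 198 164 163 161 163 165 160 255 253 253 254 254 254 254
 255 176 168 254 255 166 172 117 125 173 176 178 179]
0.440 [ 61  57  55 255 161 177 179 176 176 177 171 255 254 253 253 253 253 253
 248 163 240 255 198 167 164 139 164 150 159 163 165]
0.448 [ 61  58  56 255 138 169 163 168 164 169 165 255 213 180 167 170 170 168
 165 160 159 162 161 163 168 112 167 151 173 172 169]
0.456 [ 58  59  53 254 142 167 167 164 143 152 150 162 164 163 166 170 170 174
 173 172 174 170 166 163 167 116 168 155 172 173 172]
0.464 [ 58  64  46 254 151 155 155  91  64  42  35  52  79  80  77 
[... 3502 characters left out ...]
 56  59  64
  64  59  64]
lev 0.606 [66 60 65 66 65 64 58 39 39 34 34 30 35 38 61 63 62 60 60 60 55]
lev 0.612 [63 62 63 67 67 62 55 43 38 35 37 36 32 33 63 59 58 60 56 53 54]
lev 0.618 [61 64 66 62 64 58 52 44 38 35 36 35 36 31 48 58 65 67 65 63 56]
lev 0.624 [68 64 65 63 61 59 55 46 43 43 41 39 41 30 45 61 60 60 65 64 58]
lev 0.630 [60 63 57 59 58 57 58 53 49 48 49 49 51 36 54 58 56 52 56 57 54]
lev 0.636 [65 69 55 61 65 67 60 58 62 61 59 58 62 67 59 64 63 56 57 53 55]
lev 0.642 [57 58 65 59 55 61 61 64 66 61 66 61 60 56 53 56 60 61 58 58 54]
lev 0.648 [65 59 59 64 64 59 58 58 57 57 67 70 61 58 59 57 58 55 62 65 58]
lev 0.654 [69 60 61 62 58 53 59 59 65 63 59 65 60 64 65 60 55 61 61 56 60]
```

The checks hold:
- The box stands square in the right bay, x .462–.524 and y 0–.096, clear of the wall and divider.
- The pointer and clip line up.
- The lever tip is at the back stop.

Handing in.

```bash
python3 -c "
from cell import env
print(env.sign_off())"
```

```text
the job is handed in; nothing more can be done
None
```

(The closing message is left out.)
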